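# Load the tile die, then open a damp box that may be caught and hold its lid

### The job

Get the next tile pressing ready: seat the round plaster blank flat in the round cavity of the die block and let go of it, leaving the other things where they stand. Then, without touching the release knob first, tug the damp box's lid up by its bar handle to feel whether it is caught, never wrenching at it, and if it is caught slide the release knob across to its other end. Lift the lid by the bar to about 45 degrees and finish while still holding it up like that, so that I can take the tiles out with both hands.

Things in the scene. Friction and masses are not known exactly. Their poses are not given: they have to be found in the camera images.
- blank: the round plaster blank: an off-white plain disc, diameter 64, 24 thick, 0.11 kg, lying flat on the table; origin at the centre of its underside, z up. Free for fingers all round.
- die: the die block: a bare metal plate 110 (x) by 190 (y) by 30 high, fixed to the table at any yaw, with two flat-bottomed cavities 10 deep in its top, one round, one square; origin at the centre of its underside.
- die_hole0 (a point): centre of the mouth of the die block's round cavity, level with the block's top (30 above the table). The cavity is 68 across (with a 3 lead-in bevel) and 10 deep, so a seated round blank has its underside 20 above the table and stands 14 proud of the block. It lies 43 from the block's origin towards the block's -y. The square cavity (60 wide, 50 towards +y) is too small for the round blank.
- dampbox: the damp box: a grey sheet-metal box 200 (x, depth) by 260 (y, width) by 100 high, fixed to the table; origin at the centre of its underside, its -x side is the front and faces the robot. Its flat lid is hinged along the far (+x) top edge, top of the shut lid 108 above the table, reaching 2 beyond the box all round. A bolt out of sight inside may or may not be holding the lid; only pulling tells.
- lid (a joint): angle of the damp box's lid in rad: 0 shut, grows as the front edge rises, 1.2 at most (0.785 is 45 degrees). The lid and handle weigh about 0.6 kg and fall shut when let go. If caught, the lid rises only about 0.02 rad (4 mm at the bar) and then stops hard; if free it simply lifts with about 3 to 4 N at the bar.
- lid_hinge (a point): a point on the lid's hinge line, at the middle of the box's far top edge, 100 above the table; the hinge line runs along the box's y.
- handle: the lid's steel handle with the strike hook under the lid, one piece fixed to the lid; turns with the lid. Origin on the hinge line (same point as the hinge), x and z along and square to the lid. The bar is round, 12 thick, along the box's y, 120 long between its two posts, its axis 45 above the lid's top, 180 in front of the hinge line.
- bar_mid (a point): middle of the handle's bar, on its axis: 153 above the table when the lid is shut, 180 towards the box's -x from the hinge, 30 to the +y of the box's centre line. There is 39 of free height between bar and lid.
- catch: the catch housing: a dark metal block 32 (x) by 84 (y) by 30 high on the box's front face, its top 85 above the table; origin at the centre of its underside, 116 in front of and 75 to the -y side of the box's origin.
- release (a joint): travel of the release knob along the box's +y in m: 0 as found, 0.026 at its other end. It needs about 2 N and stays where it is left. Slid to its other end it draws a caught bolt clear of the lid; on a free lid it does nothing.
- release_top (a point): centre of the top of the release knob, an upright steel tab on the catch housing 18 (x) by 14 (y), standing 48 above the housing's top; this point is 135 above the table. It slides 26 along the box's +y, towards the box's centre line.
- square_blank: bystander: a square plaster blank 54 by 54 by 24, loose on the table; origin at the centre of its underside.
- jar: bystander: a white glaze jar, 64 across, 80 high; origin at the centre of its underside.
- candlestick: bystander: a buff fired-clay candlestick, base 96 across, 110 high; origin at the centre of its underside.
Not all that is in view belongs to the job. Leave any orange look-alike of the blank alone.

How it is judged (in metres and radians):
On the way, in this order (a step that is already met when the one before it is completed fails the run):
1. the round blank lies seated flat in the round cavity, let go (horizontal distance between blank and die_hole0 below 0.004 m and z of blank in the frame of die between 0.017 and 0.0225 m and angle between blank's own z axis and vertical below 0.06 rad and contact force between the fingers and blank below 0.1 N and linear speed of blank below 0.02 m/s), for 0.3 s.
2. the lid was tugged up by its handle with the release knob still untouched: it lifted free, or pulled against its catch (value of joint release below 0.004 m and contact force between the fingers and handle above 0.5 N and (contact force between catch and handle above 1 N or value of joint lid above 0.08 rad)), for 0.05 s.
3. the lid is raised by its handle (value of joint lid above 0.55 rad and contact force between the fingers and handle above 0.5 N), for 0.2 s.
At the end, for the whole second after the job is handed in: The round blank lies flat in the round cavity (centre within 4 mm, underside within 2.5 mm of the cavity floor, not touched), and the fingers hold the lid still by its handle at 34 to 55 degrees (0.6 to 0.97 rad) (all of step 1 and value of joint lid between 0.6 and 0.97 rad and velocity of joint lid between -0.1 and 0.1 rad/s and contact force between the fingers and handle above 0.5 N and contact force between catch and handle below 0.1 N); the arm keeps its last pose, push and grip.
It fails at once if the caught lid was wrenched against its catch (more than 60 N) (contact force between catch and handle above 60 N).
It fails at once if the square blank was pushed away (distance of square_blank from where it was at the start of the episode above 0.03 m).
It fails at once if the glaze jar was pushed away (distance of jar from where it was at the start of the episode above 0.03 m).
It fails at once if the candlestick was pushed away (distance of candlestick from where it was at the start of the episode above 0.03 m).
It also fails if it takes over 72 s, if anything falls off the work surface, if the arm or the gripper's body presses on something with over 40 N, if the wrist force passes 120 N, or if a joint passes its speed limit or range.

### The arm

A 6-joint arm with a two-finger parallel gripper is mounted at the origin on the work surface. World frame = base frame: x ahead of the robot, y to its left, z up, the work surface at z = 0. Lengths are in mm, angles in degrees, forces in N, time in s.
With the tool pointing down it reaches from about 300 to 850 mm from the base axis. Payload 4.2 kg.
Tool frame: the origin (TCP) lies midway between the tips of the shut fingers; the grasp point (between the pads) lies 19 mm behind it; x points along the fingers, z is the direction in which the jaws open and shut, and the axes are right-handed (so a half turn about x gives the same grasp; the last joint's range is limited). The gripper opens to 91 mm and grips with 3 to 60 N. Pads are 32 mm wide; open, the fingers measure 118 mm over their backs; the gripper's body (76 mm by 178 mm) begins 60 mm behind the grasp point.
Start: joints at [65.947, 18.312, 89.639, -0, 72.044, -1.146], TCP at [223.813, 529.67, 213.976] pointing down, gripper open.
Joint ranges: [-177.97, 177.97], [-48.28, 115.42], [12.27, 149.76], [-77.06, 257.06], [2.81, 150.46], [-146.56, 146.56]. Speed limits (degrees/s): [147.25, 147.25, 180, 180, 180, 180].

### API

Orientations are given as [roll, pitch, yaw] about the fixed x, y, z axes, in that order (R = Rz(yaw) Ry(pitch) Rx(roll)).
In Python, from workcell import env gives the robot as it stands.
- The arm moves only by the tool send_rows, never from a script. Its argument "commands" is a list that holds one entry, the list of rows, each a list of 6 numbers: the shift along the tool's x, y, z normalised to -1 to 1, where 1 is 0.1 m, then the turn, a rotation vector about the tool's x, y, z normalised to -1 to 1, where 1 is 2 pi rad. In form: [[[x, y, z, wx, wy, wz], ...]]. A call has 1 to 20 rows; each row is the pose to reach, as a shift and turn from the pose commanded when the call began, along the tool's axes at that moment, turning the shorter way round; what a row does not reach only later rows make up. A row lasts 1/8 s, in which the tool goes at most 62.5 mm and 10.7 degrees, less where a joint would pass 70% of its speed; a pose out of reach is approached as far as the arm can. A call with a number of a shift or a turn outside -1 to 1 is refused whole. A call with a gripper value outside its range is refused whole. "jaw" is the closure, from -1 (fully open) to 1 (shut), so that 0 is half open, set as the call begins (left out, the last holds). The fingers move at their own pace and stop on an object; "force" is the grip in N (left out, the last holds). Time passes only in rows, so rows that repeat a pose let the fingers close. It gives the time, the measured TCP pose, the force and the opening at its end, in the units of the state.
- env.state(): the state, without advancing time (a new reading comes with each control period).
- env.grab_frame(name): name is "scene" or "side" or "wrist"; returns (picture, depth): 400x640x3 uint8, red, green, blue; 400x640 float32, mm along the optical axis (not along the pixel's ray), 0 where there is no reading.
- env.get_calibration(name): a dict with "mtx" (3x3 intrinsics, pixels), "camera_from_world" (4x4, takes a point from world to camera coordinates). Camera axes: x right, y up, looking along -z (the intrinsics and any distortion apply to the point x, -y, -z); pixel columns grow to the right and rows downward; lengths in mm; the calibration is good to about 2 mm. The wrist camera is an equidistant fisheye: a pixel r from the principal point sees the ray r / f radians off the axis. A picture is of the moment at which its call begins: read the wrist's pose just before it. get_calibration takes no time and is no camera call; for the wrist camera it gives the pose at the moment of the call.
- env.job_done(): hands the job in, once; it reports no verdict.
The state is a dict: "time_s": time; "qpos": joint angles; "qvel": joint speeds; "effort": joint torques, N m; "ee_pos": TCP position; "ee_rot": TCP orientation; "force": force on the tool from outside, world axes, zero at the start; "torque": the same for the moment, N m; "gripper_width": finger opening in mm.
Only numpy, scipy, OpenCV 4.12 (cv2) and the standard library are available. Lean on these libraries where they do the work, as an engineer would, in place of code of your own. Each camera call takes 0.05 s, during which the arm holds its last target.

## Working session

There is one attempt and no reset: what is moved stays moved. The work goes in short steps, Python scripts to look and compute and a tool call to move; the robot and the scene stay as the last step left them, time stands still between calls to the robot, and variables do not carry over. Pictures are saved under pics/ and viewed, and the job is handed in when it is done.

Besides the shell and the picture viewer there is one more tool, called after "Request:" as a command line: name --argument value ..., lists and objects as JSON in quotes. send_rows: Moves the arm, as the interface text tells. Its arguments: {"type":"object","properties":{"commands":{"type":"array","items":{"type":"array","items":{"type":"array","items":{"type":"number","minimum":-1,"maximum":1}}}},"jaw":{"type":"number"},"force":{"type":"number"}},"required":["commands"]}

```bash
ls; mkdir -p pics; python3 - <<'E'
from workcell import env
import cv2, numpy as np
print(env.state())
for n in ["scene","side","wrist"]:
    c=env.get_calibration(n); print(n,np.round(c["mtx"],2).tolist(),np.round(c["camera_from_world"],4).tolist(),[k for k in c])
    p,d=env.grab_frame(n); cv2.imwrite(f"pics/{n}0.png",p[:,:,::-1]); np.savez(f"{n}0.npz",p=p,d=d,m=c["mtx"],T=c["camera_from_world"])
E
```

```text
pics
{'time_s': 0.0, 'qpos': array([ 6.59467923e+01,  1.83522124e+01,  8.97077959e+01,  8.22833335e-04,
        7.20427837e+01, -1.14599854e+00]), 'qvel': array([-0.06070722,  0.02915531, -0.17926532,  0.0536865 ,  0.11142443,
       -0.06303797]), 'effort': array([-1.46170602e-03, -4.12460017e+01, -2.31969541e+01,  7.25578750e-02,
        4.60018404e-02, -1.57407258e-04]), 'ee_pos': array([223.60033266, 529.18826148, 213.10513355]), 'ee_rot': array([ 178.41796223,   89.89720508, -114.48950134]), 'force': array([ 0.06043786,  0.46093638, -0.81522777]), 'torque': array([-0.03798013,  0.03066191, -0.02819782]), 'gripper_width': 91.2301655587999}
scene [[510.02, 0.0, 319.23], [0.0, 510.02, 210.05], [0.0, 0.0, 1.0]] [[0.5802, 0.8144, 0.0096, -349.9974], [-0.5215, 0.3624, 0.7725, 221.7026], [0.6257, -0.4532, 0.6349, -1740.2263], [0.0, 0.0, 0.0, 1.0]] ['mtx', 'camera_from_world']
side [[420.48, 0.0, 320.77], [0.0, 420.48, 202.19], [0.0, 0.0, 1.0]] [[0.8975, -0.4406, 0.0193, -597.8312], [0.2692, 0.582, 0.7674, -235.0739], [-0.3493, -0.6835, 0.6409, -963.4226], [0.0, 0.0, 0.0, 1.0]] ['mtx', 'camera_from_world']
wrist [[309.71, 0.0, 321.3], [0.0, 309.71, 206.57], [0.0, 0.0, 1.0]] [[0.3884, 0.9215, -0.0014, -574.6385], [-0.8931, 0.3761, -0.2468, 28.0778], [-0.227, 0.0971, 0.9691, -389.6979], [0.0, 0.0, 0.0, 1.0]] ['mtx', 'camera_from_world']
```

View pics/scene0.png

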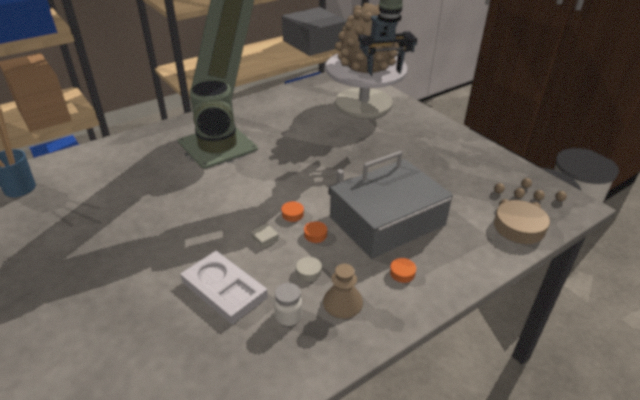

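View pics/side0.png

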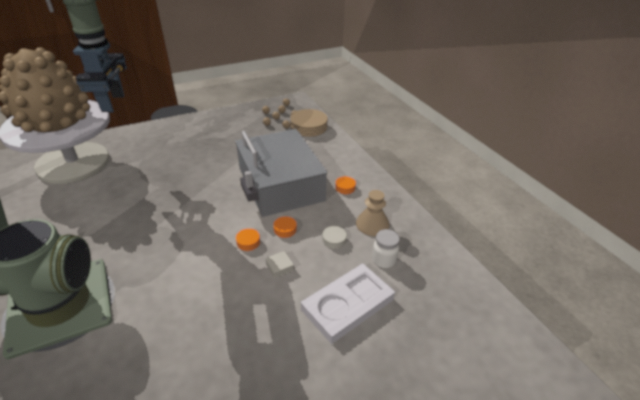

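View pics/wrist0.png

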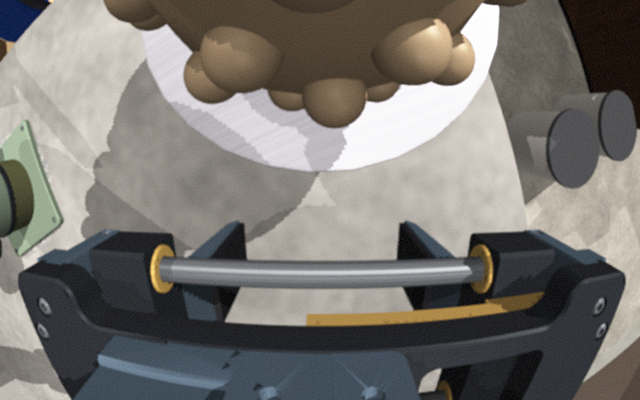

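Scene view: the off-white round disc is at (308,268), or (335,237) in the side view. Possible look-alikes are the orange discs at (293,211), (316,232) and (403,270), the square blank at (265,236) and the jar top at (288,296). The disc at (308,268) fits the description. The die is at (222,285) and the box at (390,205). A cake stand with a brown ball cluster stands right behind the gripper.

```bash
cat > h.py <<'E'
import numpy as np, cv2
def load(f): 
    z=np.load(f); return z['p'],z['d'],z['m'],z['T']
def unproj(m,T,u,v,d):
    c=np.stack([(u-m[0,2])/m[0,0]*d, -(v-m[1,2])/m[1,1]*d, -d*np.ones_like(u*1.0)],-1)
    return (c-T[:3,3])@T[:3,:3]
def cloud(f):
    p,d,m,T=load(f); v,u=np.mgrid[:400,:640]
    return unproj(m,T,u,v,d.astype(float))
def proj(m,T,X):
    c=np.asarray(X)@T[:3,:3].T+T[:3,3]; return m[0,0]*c[...,0]/-c[...,2]+m[0,2], -m[1,1]*c[...,1]/-c[...,2]+m[1,2]
def ray(m,T,u,v):
    o=-T[:3,:3].T@T[:3,3]; d=np.array([(u-m[0,2])/m[0,0],-(v-m[1,2])/m[1,1],-1])@T[:3,:3]; return o,d/np.linalg.norm(d)
def tri(f1,uv1,f2,uv2):
    A=[];b=[]
    for f,uv in((f1,uv1),(f2,uv2)):
        p,dd,m,T=load(f); o,d=ray(m,T,*uv); P=np.eye(3)-np.outer(d,d); A.append(P); b.append(P@o)
    return np.linalg.lstsq(np.vstack(A),np.hstack(b),rcond=None)[0]
E
python3 - <<'E'
from h import *
for n,(x0,y0,x1,y1) in {"scene":(170,140,470,350),"side":(220,110,420,350)}.items():
    p,d,m,T=load(n+"0.npz"); k=800//(x1-x0) if n=="scene" else 3
    k=2.6 if n=="scene" else 2.5
    cv2.imwrite(f"pics/{n}0c.png",cv2.resize(p[y0:y1,x0:x1,::-1],None,fx=k,fy=k,interpolation=cv2.INTER_CUBIC))
    X=cloud(n+"0.npz")
    pts={"scene":dict(blank=(308,266),bl_floor=(300,283),jar=(288,294),cand=(345,268),die=(222,290),sq=(265,235),o1=(293,209),o2=(316,230),o3=(403,268),lid=(385,190),lid2=(420,190)),
     "side":dict(blank=(334,235),jar=(387,239),cand=(376,195),die=(350,300),sq=(282,261),o1=(248,238),o2=(285,226),o3=(345,184),lid=(290,155))}[n]
    for k2,(u,v) in pts.items(): print(n,k2,np.round(X[v,u]))
    # segment by height
    Z=X[...,2]; print((d>0).mean())
E
```

```text
scene blank [668. -81.  21.]
scene bl_floor [ 686. -117.   -2.]
scene jar [ 762. -198.   81.]
scene cand [794. -67. 113.]
scene die [ 621. -294.   26.]
scene sq [ 506. -109.   20.]
scene o1 [461.  10.  23.]
scene o2 [570.  12.  23.]
scene o3 [811. 107.  24.]
scene lid [622. 203. 107.]
scene lid2 [678. 278. 110.]
0.99572265625
side blank [665. -82.  21.]
side jar [ 748. -201.   78.]
side cand [791. -74. 110.]
side die [ 595. -293.   31.]
side sq [ 504. -108.   20.]
side o1 [453.   2.  23.]
side o2 [559.   5.  22.]
side o3 [797.  98.  25.]
side lid [660. 201. 107.]
0.99115625
```

View pics/scene0c.png

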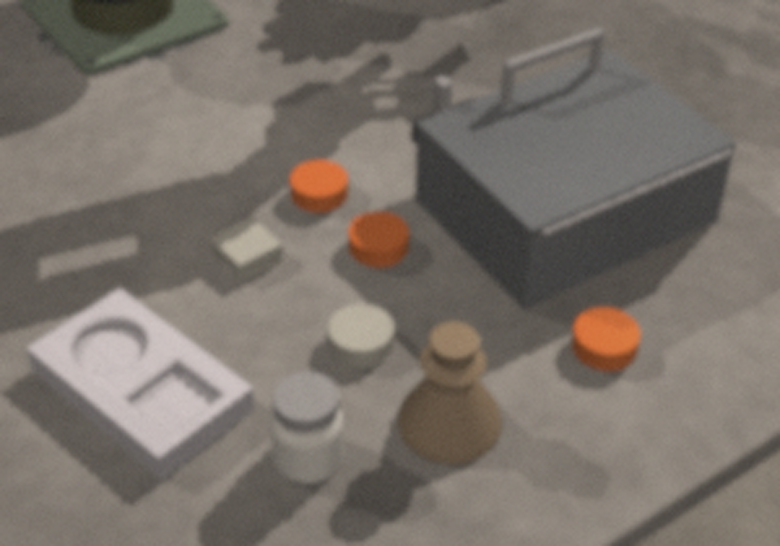

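View pics/side0c.png

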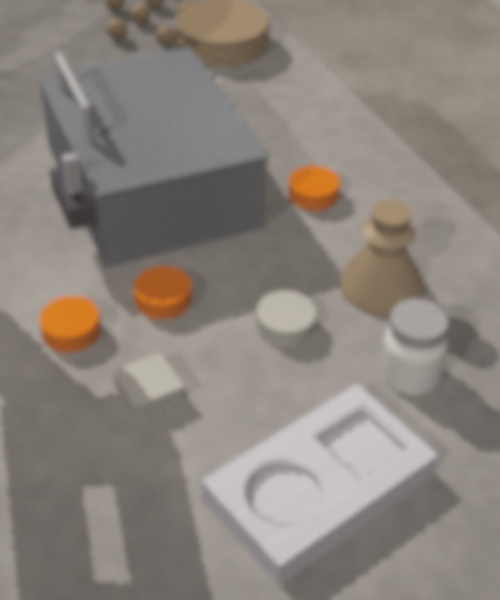

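```bash
python3 - <<'E'
from h import *
for n in ("scene","side"):
    p,d,m,T=load(n+"0.npz"); X=cloud(n+"0.npz")
    def near(c,r,z0,z1): 
        M=(np.hypot(X[...,0]-c[0],X[...,1]-c[1])<r)&(X[...,2]>z0)&(X[...,2]<z1); return M
    M=near((667,-81),50,17,30); P=X[M]; (c,r)=cv2.minEnclosingCircle(P[:,:2].astype(np.float32)); print(n,"blank",M.sum(),P.mean(0).round(1),np.round(c,1),r, np.percentile(P[:,2],[10,50,90]))
    M=near((600,-290),140,25,36); P=X[M]; print("die",cv2.minAreaRect(P[:,:2].astype(np.float32)),np.median(P[:,2]))
    M=near((660,200),220,103,114); P=X[M]; print("lid",cv2.minAreaRect(P[:,:2].astype(np.float32)),np.median(P[:,2]))
    M=near((660,200),220,140,175); P=X[M]; print("bar",len(P),P.mean(0),P[:,2].max(), cv2.minAreaRect(P[:,:2].astype(np.float32)))
    M=near((667,-81),400,-5,5); P=X[M]; print("tbl", np.median(P[:,2]))
# triangulated: round cavity centre, bar ends, knob top, blank top centre
s=lambda u,v:(170+u/2.6-.3,140+v/2.6-.3); t=lambda u,v:(220+u/2.5-.3,110+v/2.5-.3)
for k,a,b in [("blank",(361,328),(287,313)),("hole rim",(111,343),(284,486)),("barA(-y)",(511,67),(91,100)),("barB(+y)",(598,35),(60,57)),("die cornerE",(250,392),(438,457)),("die top",(120,291),(205,484)),("die L",(32,352),(283,572)),("die bot",(160,466),(359,388)),("knob",(445,82),(70,157))]:
    print(k,tri("scene0.npz",s(*a),"side0.npz",t(*b)).round(1))
E
```

```text
scene blank 404 [672.4 -82.1  23.2] [669.  -80.2] 34.42482376098633 [20.36841225 23.47351399 25.73069386]
die ((600.259765625, -280.5479736328125), (194.9926300048828, 113.30205535888672), 11.972025871276855) 29.258818170500334
lid ((627.6693725585938, 214.63372802734375), (268.4344787597656, 231.44949340820312), 86.09477233886719) 107.5217292989671
bar 199 [557.96518798 246.40034108 154.39334025] 163.01874198950503 ((556.38525390625, 247.67156982421875), (129.46307373046875, 15.093008041381836), 86.14681243896484)
tbl -0.4268487077096649
side blank 339 [662.7 -84.3  23. ] [663.3 -81.6] 33.41555404663086 [20.61837498 23.14932779 25.03638715]
die ((595.5587158203125, -281.71038818359375), (192.50404357910156, 113.4368667602539), 12.254809379577637) 29.29924751993942
lid ((616.826171875, 213.86038208007812), (268.5953369140625, 229.78631591796875), 86.40809631347656) 107.61177918284046
bar 126 [547.11973835 234.77899956 155.26388881] 161.4128930101655 ((548.5894165039062, 244.31356811523438), (128.99974060058594, 12.204182624816895), 86.70272827148438)
tbl -0.539493601255247
blank [667.3 -79.3  19. ]
hole rim [ 556.6 -286.4   29.6]
barA(-y) [554.3 190.5 157.2]
barB(+y) [555.6 311.  150.3]
die cornerE [ 707.  -262.5   29.3]
die top [ 494.8 -248.2   24.6]
die L [ 518.6 -353.4   20.3]
die bot [ 679.8 -269.8   28.3]
knob [508.2 139.2 128.8]
```

```bash
python3 - <<'E'
from h import *
from scipy.spatial.transform import Rotation as R
for n in ("scene","side"):
    X=cloud(n+"0.npz")
    for u,v in ([(345,70),(400,70),(364,105),(350,40),(340,12),(395,45)] if n=="scene" else [(10,125),(100,125),(65,165),(40,90),(35,55),(85,120)]): print(n,(u,v),X[v,u].round())
print(R.from_euler('xyz',[178.418,89.897,-114.4895],degrees=True).as_matrix().round(3))
E
```

```text
scene (345, 70) [ 40. 514. 156.]
scene (400, 70) [264. 567. 225.]
scene (364, 105) [ 86. 577.  17.]
scene (350, 40) [ 76. 501. 281.]
scene (340, 12) [-1121.  1387.  -115.]
scene (395, 45) [116. 677. 238.]
side (10, 125) [-71. 624. 160.]
side (100, 125) [171. 519. 158.]
side (65, 165) [ 30. 568.  20.]
side (40, 90) [ 58. 520. 292.]
side (35, 55) [ 71. 584. 365.]
side (85, 120) [132. 569. 159.]
[[-0.001 -0.921  0.389]
 [-0.002  0.389  0.921]
 [-1.     0.    -0.002]]
```

```bash
cat >> h.py <<'E'
from scipy.spatial.transform import Rotation as Ro
def Rdown(az):
    a=np.radians(az); return np.array([[0,-np.sin(a),np.cos(a)],[0,np.cos(a),np.sin(a)],[-1,0,0]])
def cur(env):
    s=env.state(); return np.array(s["ee_pos"]), Ro.from_euler('xyz',s["ee_rot"],degrees=True).as_matrix(), s
def plan(env,p,Rt,p0=None,R0=None):
    pc,Rc,s=cur(env)
    if p0 is not None: pc=np.array(p0,float)
    if R0 is not None: Rc=R0
    sh=Rc.T@(np.array(p)-pc)/100; w=Ro.from_matrix(Rc.T@Rt).as_rotvec()/(2*np.pi)
    return sh.round(4).tolist()+w.round(4).tolist()
def grab(env,n,tag):
    pc,Rc,s=cur(env); c=env.get_calibration(n); p,d=env.grab_frame(n)
    cv2.imwrite(f"pics/{n}{tag}.png",p[:,:,::-1]); np.savez(f"{n}{tag}.npz",p=p,d=d,m=c["mtx"],T=c["camera_from_world"],pc=pc,Rc=Rc)
def wray(f,u,v):
    p,d,m,T=load(f); x=(u-m[0,2])/m[0,0]; y=(v-m[1,2])/m[1,1]; r=np.hypot(x,y)+1e-12
    c=np.array([np.sin(r)*x/r,-np.sin(r)*y/r,-np.cos(r)]); o=-T[:3,:3].T@T[:3,3]; return o,T[:3,:3].T@c
def wcloud(f):
    p,d,m,T=load(f); v,u=np.mgrid[:400,:640]; x=(u-m[0,2])/m[0,0]; y=(v-m[1,2])/m[1,1]; r=np.hypot(x,y)+1e-12
    t=np.tan(np.minimum(r,1.5)); c=np.stack([t*x/r*d,-t*y/r*d,-d],-1); return (c-T[:3,3])@T[:3,:3]
def wproj(f,X):
    p,d,m,T=load(f); c=np.asarray(X)@T[:3,:3].T+T[:3,3]; h=np.hypot(c[...,0],c[...,1]); r=np.arctan2(h,-c[...,2])
    return m[0,2]+m[0,0]*r*c[...,0]/h, m[1,2]-m[1,1]*r*c[...,1]/h
def tri2(rays):
    A=[];b=[]
    for o,d in rays:
        P=np.eye(3)-np.outer(d,d); A.append(P); b.append(P@o)
    return np.linalg.lstsq(np.vstack(A),np.hstack(b),rcond=None)[0]
E
python3 - <<'E'
from h import *
from workcell import env
p,d,m,T=load("wrist0.npz"); o=-T[:3,:3].T@T[:3,3]; pc,Rc,s=cur(env)
print(o,"cam in tool",Rc.T@(o-pc),"cam axes in tool",(Rc.T@T[:3,:3].T).round(3).tolist())
print("to view pt", plan(env,(500,-150,330),Rdown(70)), plan(env,(500,-150,330),Rdown(0)))
E
```

```text
[159.83414058 556.79336012 383.79213524] cam in tool [-170.48033346   69.50083772    0.24110607] cam axes in tool [[-0.0, 0.247, -0.969], [0.001, 0.969, 0.247], [1.0, -0.001, -0.0]]
to view pt [-1.1601, -5.1896, -5.1832, -0.0081, -0.0002, -0.0] [-1.1601, -5.1896, -5.1832, 0.1864, -0.0002, 0.0001]
```

Request:
send_rows --commands '[[[-1,-1,-0.9,0,0,0],[-1,-1,-0.9,0,0,0],[-1,-1,-0.9,0,0,0]]]' --jaw -1

```text
time_s: 0.52
ee_pos: [281.6, 406.3, 315.5]
ee_rot: [-26.0, 89.9, 41.1]
force: [-0.5, -0.5, -0.1]
gripper_width: 91.3
```

Request:
send_rows --commands '[[[-0.17,-1,-0.9,0,0,0],[-0.17,-1,-0.9,0,0,0],[-0.17,-1,-0.9,0,0,0]]]'

```text
time_s: 0.9
ee_pos: [338.9, 283.4, 331.7]
ee_rot: [-53.3, 89.9, 13.6]
force: [-0.4, -0.0, 0.3]
gripper_width: 91.3
```

Request:
send_rows --commands '[[[0,-1,-0.9,0,0,0],[0,-1,-0.9,0,0,0],[0,-1,-0.9,0,0,0]]]'

```text
time_s: 1.27
ee_pos: [395.9, 162.3, 330.6]
ee_rot: [138.1, 90.0, -155.0]
force: [-0.4, 0.2, 0.0]
gripper_width: 90.9
```

Request:
send_rows --commands '[[[0,-1,-0.9,0,0,0],[0,-1,-0.9,0,0,0],[0,-1,-0.9,0,0,0]]]'

```text
time_s: 1.65
ee_pos: [453.2, 41.2, 330.3]
ee_rot: [92.8, 89.9, 159.7]
force: [-1.0, -0.3, -0.2]
gripper_width: 91.0
```

Request:
send_rows --commands '[[[0,-1,-0.9,0,0,0],[0,-1,-0.9,0,0,0],[0,-1,-0.9,0,0,0]]]'

```text
time_s: 2.02
ee_pos: [510.5, -80.0, 329.9]
ee_rot: [72.9, 89.9, 139.9]
force: [-0.8, 0.7, -0.2]
gripper_width: 91.2
```

Request:
send_rows --commands '[[[0,-0.85,-0.7,0,0,0],[0,-0.85,-0.7,0,0,0],[0,-0.85,-0.7,0,0,0],[0,-0.85,-0.7,0,0,0]]]'

```text
time_s: 2.52
ee_pos: [560.2, -174.5, 330.7]
ee_rot: [48.3, 89.9, 115.5]
force: [-0.5, 0.8, 0.8]
gripper_width: 91.2
```

```bash
python3 - <<'E'
from h import *
from workcell import env
grab(env,"wrist","1"); print(cur(env)[2]["qpos"])
f="wrist1.npz"
for n,X in dict(blank=(667,-81,24),hole=(556,-289,30),die=(598,-281,30)).items(): print(n,wproj(f,np.array(X,float)))
E
```

```text
[-1.84729869e+01  1.67847994e+01  7.52699134e+01  6.92370707e-02
  8.79856197e+01 -8.57013026e+01]
blank (np.float64(398.83575378992026), np.float64(212.89400734812676))
hole (np.float64(253.24116481140982), np.float64(200.65345855131463))
die (np.float64(268.7548559655131), np.float64(222.2194675797351))
```

View pics/wrist1.png

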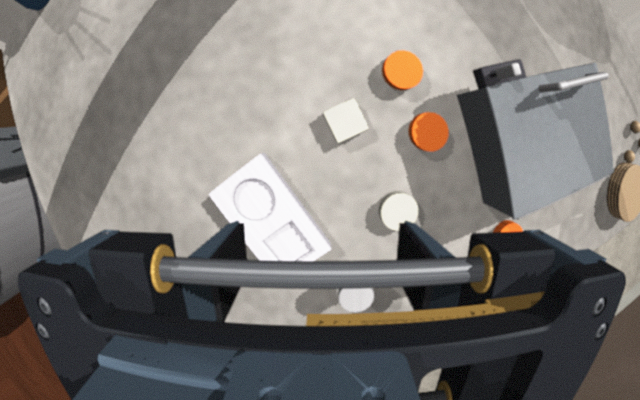

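Wrist view: the blank is at (399,212), the round cavity at (254,200), the knob at (517,69) and the bar from (545,87) to (606,76). I'll crop in close to check the choice and refine the positions.

```bash
python3 - <<'E'
from h import *
p=load("wrist1.npz")[0]
a=cv2.resize(p[145:275,195:335,::-1],None,fx=4,fy=4,interpolation=cv2.INTER_CUBIC)
b=cv2.resize(p[185:240,370:430,::-1],None,fx=4,fy=4,interpolation=cv2.INTER_CUBIC)
o=np.zeros((520,800,3),np.uint8); o[:520,:560]=a; o[:220,560:800]=b
cv2.imwrite("pics/w1a.png",o)
cv2.imwrite("pics/w1b.png",cv2.resize(p[50:230,455:640,::-1],None,fx=3.2,fy=3.2,interpolation=cv2.INTER_CUBIC))
X=wcloud("wrist1.npz")
M=(np.hypot(X[...,0]-667,X[...,1]+81)<50)&(X[...,2]>17)&(X[...,2]<30); M[240:]=0
v,u=np.nonzero(M); print(M.sum(),u.mean(),v.mean(),X[M].mean(0),np.median(X[M][:,2]))
M=(np.hypot(X[...,0]-600,X[...,1]+281)<125)&(X[...,2]>27)&(X[...,2]<34); M[:150]=0; M[275:]=0; print(cv2.minAreaRect(X[M][:,:2].astype(np.float32)), np.median(X[M][:,2]))
M=(np.hypot(X[...,0]-622,X[...,1]-214)<190)&(X[...,2]>104)&(X[...,2]<113);M[240:]=0; print(cv2.minAreaRect(X[M][:,:2].astype(np.float32)), np.median(X[M][:,2]))
E
```

```text
1024 398.052734375 209.9580078125 [662.02546578 -80.47270015  23.7299854 ] 23.811182344593213
((596.9586181640625, -280.2660827636719), (191.6638946533203, 112.21307373046875), 12.10371208190918) 29.740606336493713
((618.5823974609375, 214.52786254882812), (265.9237060546875, 229.57046508789062), 86.34871673583984) 108.35332988915273
```

View pics/w1a.png

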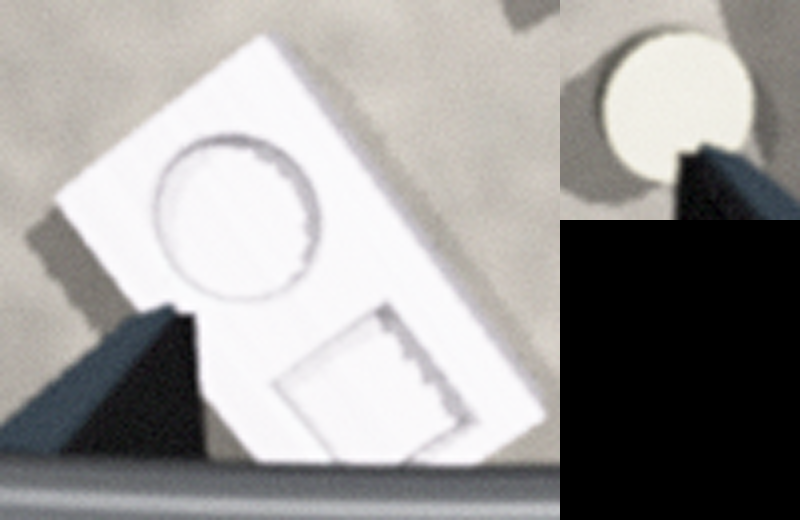

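View pics/w1b.png

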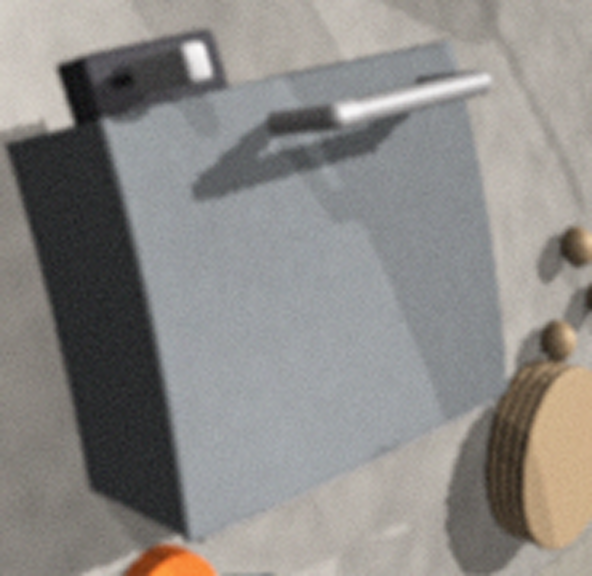

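Request:
send_rows --commands '[[[0.3,-0.8,0.2,0,0,0],[0.3,-0.8,0.2,0,0,0],[0.3,-0.8,0.2,0,0,0],[0.3,-0.8,0.2,0,0,0]]]'

```text
time_s: 3.08
ee_pos: [641.0, -188.5, 302.0]
ee_rot: [-59.8, 90.0, 7.4]
force: [1.1, 0.4, 0.1]
gripper_width: 91.3
```

```bash
python3 - <<'E'
from h import *
from workcell import env
print(cur(env)[2]["qvel"].round(1))
grab(env,"wrist","2")
p=load("wrist2.npz")[0]
f="wrist2.npz"
for n,X in dict(blank=(665,-81,24),hole=(556,-289,30),die=(598,-281,30)).items(): print(n,wproj(f,np.array(X,float)))
cv2.imwrite("pics/w2a.png",cv2.resize(p[80:240,180:460,::-1],None,fx=2.8,fy=2.8,interpolation=cv2.INTER_CUBIC))
E
```

```text
[-0.6 -0.9 -0.2 -0.1 -0.2 -0.2]
blank (np.float64(394.14841523510336), np.float64(164.40620839014153))
hole (np.float64(235.0179413645093), np.float64(151.701656869363))
die (np.float64(251.4237892446406), np.float64(175.41434541381255))
```

View pics/w2a.png

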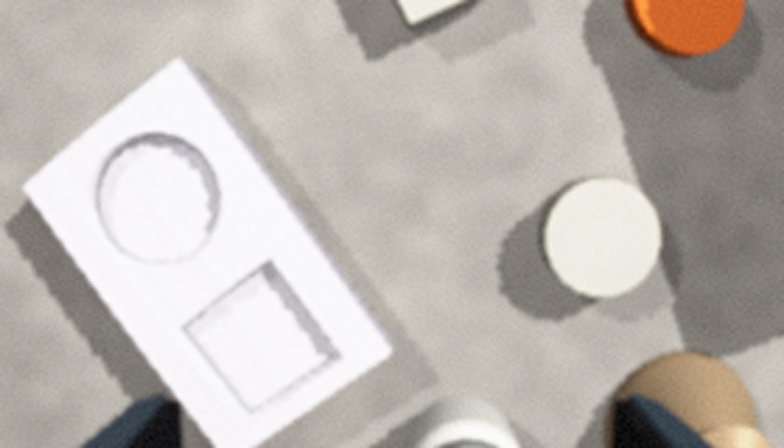

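View pics/wrist2.png

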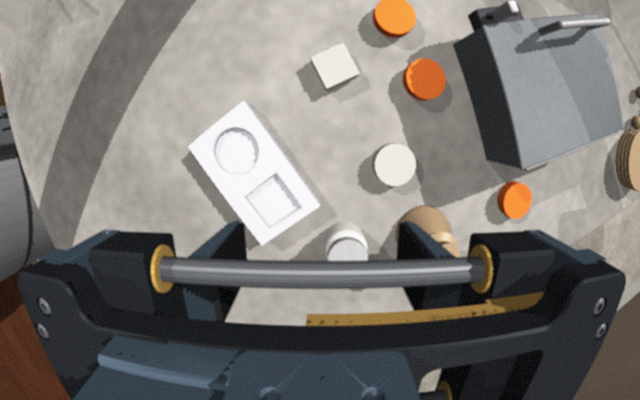

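```bash
python3 - <<'E'
from h import *
p=load("wrist2.npz")[0]
cv2.imwrite("pics/w2b.png",cv2.resize(p[0:180,445:640,::-1],None,fx=3.2,fy=3.2,interpolation=cv2.INTER_CUBIC))
def pl(r,z): o,d=r; return (o+d*(z-o[2])/d[2]).round(1)
f1,f2="wrist1.npz","wrist2.npz"
for k,a,b,z in [("blank",(399.1,211.4),(395,164.5),24),("hole",(254,198.9),(235.8,150.6),30)]:
    print(k,tri2([wray(f1,*a),wray(f2,*b)]).round(1),pl(wray(f1,*a),z),pl(wray(f2,*b),z))
for f,off,k,cs in [(f1,(195,145),4,[(264,36),(546,415),(57,200)]),(f2,(180,80),2.8,[(180,58),(391,350),(25,187)])]:
    P=[pl(wray(f,off[0]+c[0]/k-.4,off[1]+c[1]/k-.4),30)[:2] for c in cs]; print(P,np.linalg.norm(P[1]-P[0]),np.linalg.norm(P[2]-P[0]),np.degrees(np.arctan2(*(P[1]-P[0])[::-1])),np.degrees(np.arctan2(*(P[2]-P[0])[::-1])),"ctr",(P[1]+P[2])/2)
E
```

```text
blank [666.6 -79.   18.9] [664.8 -79.8  24. ] [665.6 -79.8  24. ]
hole [ 554.7 -288.9   23.3] [ 553.9 -286.6   30. ] [ 555.  -287.2   30. ]
[array([ 493.1, -246.7]), array([ 678. , -205.6]), array([ 517.5, -354. ])] 189.41282955491687 110.03931115742229 12.532088690623793 -77.1888102523761 ctr [ 597.75 -279.8 ]
[array([ 492.9, -246.3]), array([ 677.3, -206.4]), array([ 516.7, -353.6])] 188.66735276671477 109.90782501714791 12.209293336309104 -77.49380978874129 ctr [ 597. -280.]
```

View pics/w2b.png

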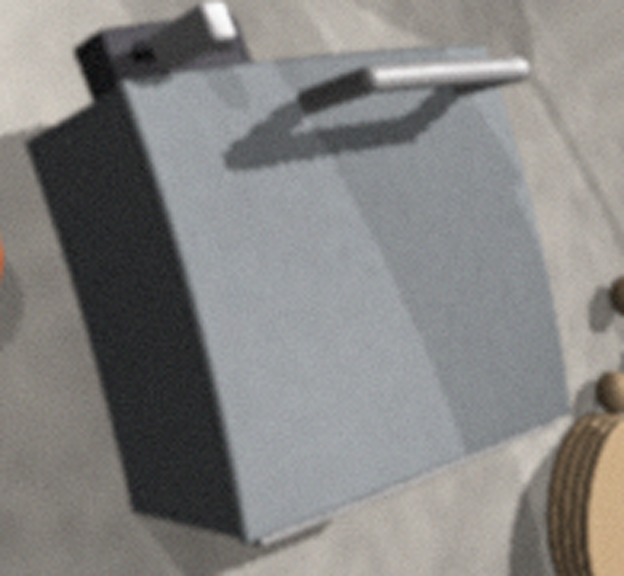

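Request:
send_rows --commands '[[[0.9,0.19,0.95,-0.111,0,0],[0.9,0.19,0.95,-0.111,0,0],[0.9,0.19,0.95,-0.111,0,0],[0.9,0.19,0.95,-0.111,0,0],[0.9,0.19,0.95,-0.111,0,0]]]'

```text
time_s: 3.75
ee_pos: [660.7, -94.5, 212.4]
ee_rot: [-110.8, 89.9, -3.8]
force: [-0.6, -0.7, 1.1]
gripper_width: 91.0
```

```bash
python3 - <<'E'
from h import *
from workcell import env
p,R_,s=cur(env); print(s["ee_pos"],s["qpos"].round(1),R_.round(3).tolist())
print(plan(env,(665.3,-79.8,110),Rdown(107.5)),plan(env,(665.3,-79.8,13),Rdown(107.5)))
E
```

```text
[660.6696363  -94.46280194 212.37157525] [  -9.1   26.8   76.5    0.    76.6 -116.1] [[0.002, -0.956, -0.292], [-0.0, -0.292, 0.956], [-1.0, -0.001, -0.001]]
[1.0238, -0.0856, 0.1273, -0.0015, -0.0001, 0.0002] [1.9938, -0.0841, 0.1278, -0.0015, -0.0001, 0.0002]
```

Request:
send_rows --commands '[[[1,-0.086,0.127,0,0,0],[1,-0.086,0.127,0,0,0],[1,-0.086,0.127,0,0,0],[1,-0.086,0.127,0,0,0]]]'

```text
time_s: 4.25
ee_pos: [666.9, -80.7, 113.4]
ee_rot: [-115.2, 89.8, -8.2]
force: [0.9, -0.2, 0.7]
gripper_width: 91.3
```

```bash
python3 - <<'E'
from h import *
from workcell import env
p,R_,s=cur(env); print(s["ee_pos"])
grab(env,"wrist","3")
print(plan(env,(665.3,-79.8,13),Rdown(107.5)), wproj("wrist3.npz",np.array([665.3,-79.8,24.])))
E
```

```text
[666.90807686 -80.66935894 113.42374654]
[1.0086, 0.0202, 0.0167, -0.0014, -0.0003, 0.0007] (np.float64(322.47010923117625), np.float64(208.13498024188542))
```

View pics/wrist3.png

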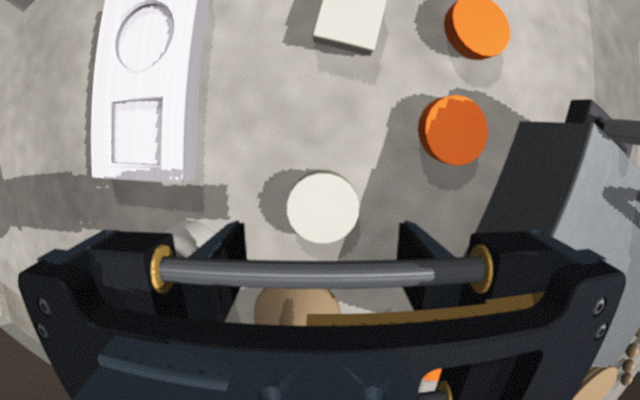

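The blank sits centred between the fingers at (322,207), which matches the estimate. I'll descend and grip it.

Request:
send_rows --commands '[[[0.8,0.01,0.01,0,0,0],[0.8,0.01,0.01,0,0,0],[1,0.01,0.01,0,0,0],[1,0.01,0.01,0,0,0]]]'

```text
time_s: 4.8
ee_pos: [664.5, -79.7, 11.3]
ee_rot: [60.1, 90.0, 167.1]
force: [-0.1, 0.6, -1.0]
gripper_width: 91.4
```

Request:
send_rows --commands '[[[0,0,0,0,0,0],[0,0,0,0,0,0],[0,0,0,0,0,0],[0,0,0,0,0,0],[0,0,0,0,0,0],[0,0,0,0,0,0]]]' --jaw 1 --force 8

```text
time_s: 5.55
ee_pos: [665.1, -79.7, 11.9]
ee_rot: [-118.3, 89.9, -11.3]
force: [-0.2, -0.4, 5.7]
gripper_width: 63.7
```

Request:
send_rows --commands '[[[0,0,0,0,0,0],[0,0,0,0,0,0],[0,0,0,0,0,0],[0,0,0,0,0,0],[0,0,0,0.05,0,0],[0,0,0,0.08,0,0],[0,0,0,0.11,0,0],[0,0,0,0.14,0,0],[0,0,0,0.167,0,0],[0,0,0,0.167,0,0],[0,0,0,0.167,0,0],[0,0,0,0.167,0,0]]]' --jaw -1

```text
time_s: 7.05
ee_pos: [664.5, -79.5, 10.9]
ee_rot: [72.2, 90.0, 119.3]
force: [0.4, 0.6, -0.1]
gripper_width: 91.4
```

Request:
send_rows --commands '[[[0,0,0,0,0,0],[0,0,0,0,0,0],[0,0,0,0,0,0],[0,0,0,0,0,0],[0,0,0,0,0,0],[0,0,0,0,0,0]]]' --jaw 1 --force 12

```text
time_s: 7.8
ee_pos: [664.6, -79.5, 10.9]
ee_rot: [-12.0, 90.0, 34.9]
force: [0.1, 0.8, 0.2]
gripper_width: 63.8
```

```bash
python3 - <<'E'
from h import *
from workcell import env
p,R_,s=cur(env); print(s["ee_pos"],s["qpos"].round(1),R_.round(3).tolist(),s["gripper_width"],s["force"])
E
```

```text
[664.55619433 -79.47911174  10.93556902] [ -7.8  36.3  90.5   0.   53.1 -54.7] [[0.0, -0.731, 0.683], [0.0, 0.683, 0.731], [-1.0, -0.0, 0.0]] 63.806716061340545 [0.13992517 0.77244922 0.17320322]
```

Request:
send_rows --commands '[[[-0.3,0,0,0,0,0],[-0.6,0,0,0,0,0],[-1,0,0,0,0,0],[-1,0,0,0,0,0]]]'

```text
time_s: 8.3
ee_pos: [666.6, -79.9, 114.4]
ee_rot: [-54.8, 89.6, -7.9]
force: [0.2, 0.1, -1.7]
gripper_width: 63.7
```

Request:
send_rows --commands '[[[0,-0.15,-0.4,0,0,0],[0,-0.25,-0.8,0,0,0],[0,-0.31,-1,0,0,0]]]'

```text
time_s: 8.68
ee_pos: [617.0, -174.9, 109.3]
ee_rot: [116.1, 89.8, 162.9]
force: [1.0, 0.1, -1.7]
gripper_width: 63.5
```

Request:
send_rows --commands '[[[0,-0.15,-0.4,0,0,0],[0,-0.25,-0.7,0,0,0],[0,-0.25,-0.7,0,0,0],[0,-0.25,-0.7,0,0,0]]]'

```text
time_s: 9.18
ee_pos: [589.5, -241.2, 110.3]
ee_rot: [63.2, 89.9, 110.1]
force: [0.1, -0.4, -1.4]
gripper_width: 63.5
```

```bash
python3 - <<'E'
from h import *
from workcell import env
p,R_,s=cur(env); print(s["ee_pos"],s["qpos"].round(1),s["gripper_width"])
grab(env,"wrist","4"); print(wproj("wrist4.npz",np.array([[555,-288,30.],[s["ee_pos"][0],s["ee_pos"][1],124]])))
print(plan(env,(555,-288,112),R_))
p=load("wrist4.npz")[0]
cv2.imwrite("pics/w4a.png",cv2.resize(p[60:330,180:460,::-1],None,fx=2.2,fy=2.2,interpolation=cv2.INTER_CUBIC))
E
```

```text
[ 589.45267647 -241.22087216  110.31084575] [-23.3  28.2  89.5   0.1  62.4 -70.3] 63.528655106074694
(array([253.78490064, 320.8142943 ]), array([220.68237484, 258.59943971]))
[-0.0159, -0.0679, -0.5803, 0.0001, -0.0, 0.0]
```

View pics/w4a.png

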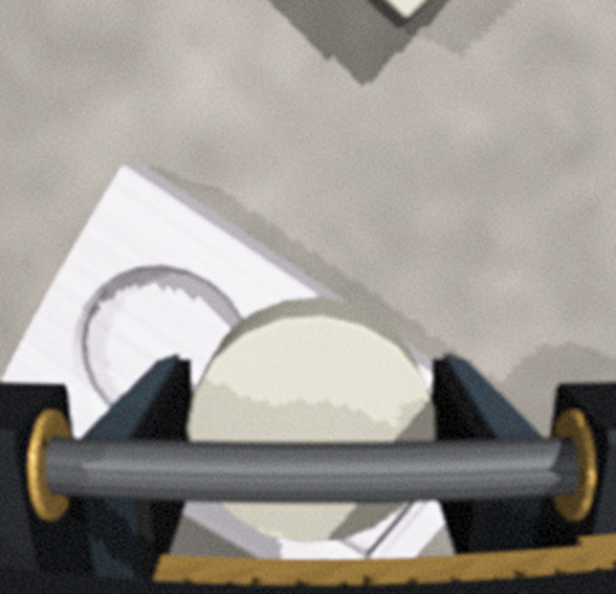

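```bash
python3 - <<'E'
from h import *
p=load("wrist4.npz")[0]; 
im=cv2.resize(p[150:250,200:300,::-1],None,fx=6,fy=6,interpolation=cv2.INTER_CUBIC)
t=np.linspace(0,2*np.pi,200)
for c,col in [((555,-288),(0,0,255)),((555.5,-289.1),(0,200,0))]:
    u,v=wproj("wrist4.npz",np.stack([c[0]+37*np.cos(t),c[1]+37*np.sin(t),30+0*t],-1))
    cv2.polylines(im,[np.stack([(u-200+.5)*6,(v-150+.5)*6],-1).astype(np.int32)],True,col,1)
cv2.imwrite("pics/w4b.png",im)
E
```

```text
(no output)
```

View pics/w4b.png

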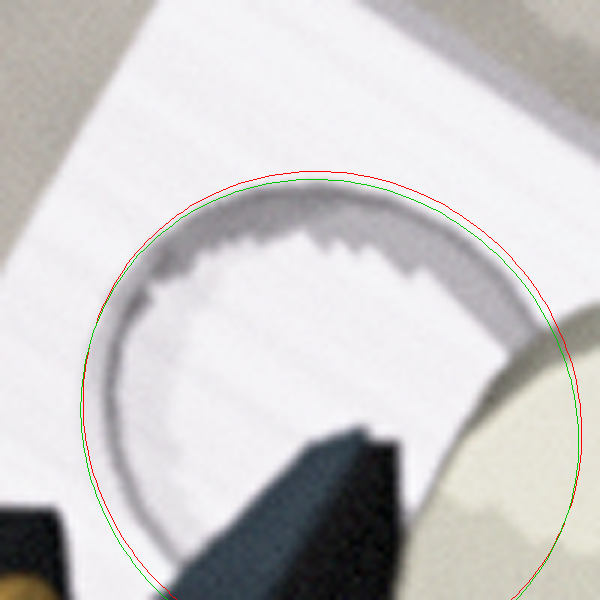

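Request:
send_rows --commands '[[[0,-0.077,-0.582,0,0,0],[0,-0.077,-0.582,0,0,0],[0.5,-0.077,-0.582,0,0,0],[0.5,-0.077,-0.582,0,0,0],[0.5,-0.077,-0.582,0,0,0]]]'

```text
time_s: 9.85
ee_pos: [556.4, -289.2, 61.9]
ee_rot: [-62.3, 89.9, -15.3]
force: [0.1, 0.6, 0.1]
gripper_width: 63.4
```

```bash
python3 - <<'E'
from h import *
from workcell import env
p,R_,s=cur(env); print(s["ee_pos"],s["qpos"].round(1),s["gripper_width"])
print(plan(env,(555.4,-289,33),R_))
grab(env,"wrist","5"); grab(env,"side","5")
p=load("wrist5.npz")[0]
im=cv2.resize(p[130:330,220:420,::-1],None,fx=3,fy=3,interpolation=cv2.INTER_CUBIC)
t=np.linspace(0,2*np.pi,200)
for r,col in [(37,(0,0,255)),(34,(0,200,0))]:
    u,v=wproj("wrist5.npz",np.stack([555.4+r*np.cos(t),-289+r*np.sin(t),30+0*t],-1))
    cv2.polylines(im,[np.stack([(u-220+.5)*3,(v-130+.5)*3],-1).astype(np.int32)],True,col,1)
cv2.imwrite("pics/w5a.png",im)
p=load("side5.npz")[0]; cv2.imwrite("pics/s5a.png",cv2.resize(p[200:360,260:460,::-1],None,fx=3.5,fy=3.5,interpolation=cv2.INTER_CUBIC))
E
```

```text
[ 556.42494514 -289.2041643    61.92348301] [-28.5  30.   94.2   0.   55.7 -75.5] 63.41194989384294
[0.2892, 0.0093, -0.0057, 0.0, 0.0, 0.0]
```

View pics/w5a.png

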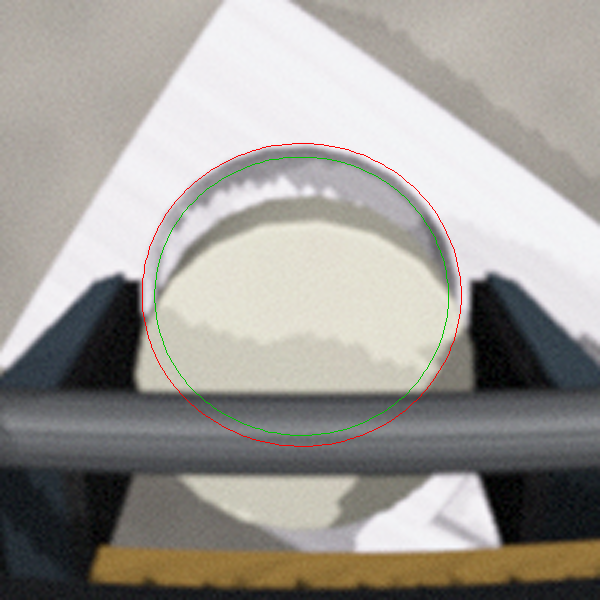

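View pics/s5a.png

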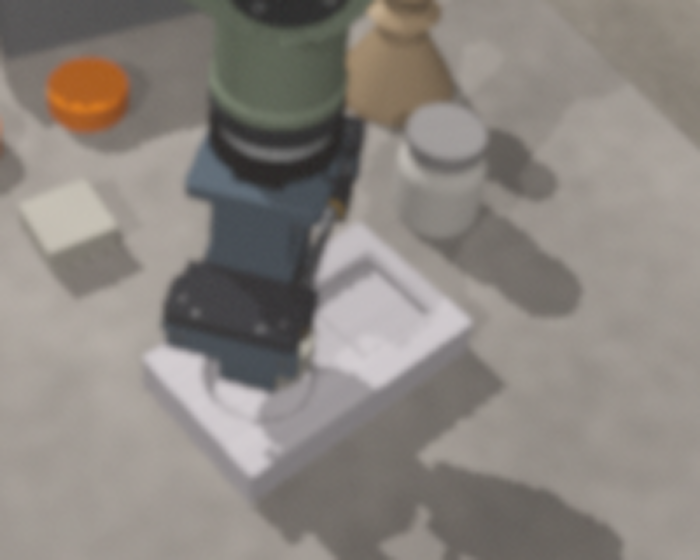

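Request:
send_rows --commands '[[[0.1,0.009,-0.005,0,0,0],[0.18,0.009,-0.005,0,0,0],[0.22,0.009,-0.005,0,0,0],[0.25,0.009,-0.005,0,0,0],[0.27,0.009,-0.005,0,0,0],[0.28,0.009,-0.005,0,0,0],[0.28,0.009,-0.005,0,0,0]]]'

```text
time_s: 10.82
ee_pos: [554.2, -289.5, 33.0]
ee_rot: [-32.4, 90.0, 14.5]
force: [0.4, -0.1, -2.0]
gripper_width: 63.9
```

```bash
python3 - <<'E'
from h import *
from workcell import env
p,R_,s=cur(env); print(s["ee_pos"],s["force"],s["torque"])
grab(env,"wrist","6")
p=load("wrist6.npz")[0]
im=cv2.resize(p[130:330,220:420,::-1],None,fx=3,fy=3,interpolation=cv2.INTER_CUBIC)
cv2.imwrite("pics/w6a.png",im)
E
```

```text
[ 554.2252445  -289.47962633   32.96402904] [ 0.35399664 -0.08108023 -1.95672163] [ 0.00625275 -0.00205289  0.03227912]
```

View pics/w6a.png

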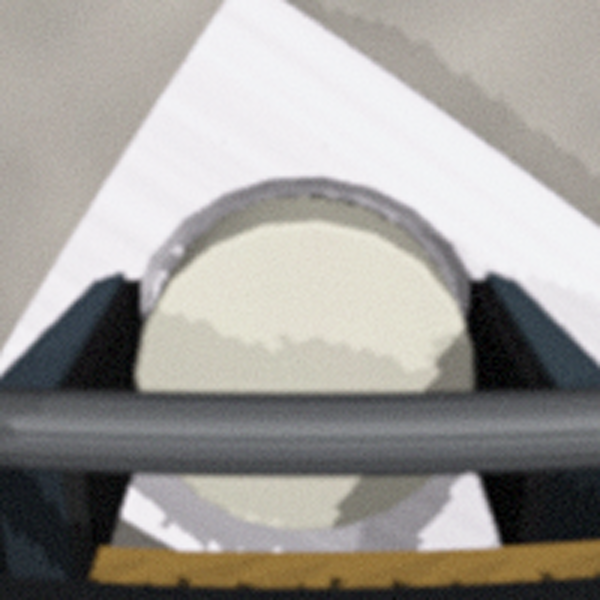

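Request:
send_rows --commands '[[[0,0,0,0,0,0],[0,0,0,0,0,0],[0,0,0,0,0,0],[0,0,0,0,0,0],[0,0,0,0,0,0]]]' --jaw -1

```text
time_s: 11.5
ee_pos: [554.2, -289.5, 33.0]
ee_rot: [-21.7, 90.0, 25.3]
force: [0.4, 0.3, -0.3]
gripper_width: 91.6
```

Request:
send_rows --commands '[[[-0.3,0,0,0,0,0],[-0.8,0,0,0,0,0],[-1,0,0,0,0,0],[-1,0,0,0,0,0],[-1,0,0,0,0,0]]]'

```text
time_s: 12.12
ee_pos: [553.4, -289.1, 131.6]
ee_rot: [102.2, 89.9, 149.1]
force: [-0.2, 1.0, -0.0]
gripper_width: 91.0
```

```bash
python3 - <<'E'
from h import *
from workcell import env
p,R_,s=cur(env); print(s["ee_pos"],s["force"])
grab(env,"wrist","7")
p=load("wrist7.npz")[0]
X=wcloud("wrist7.npz"); M=(np.hypot(X[...,0]-555.4,X[...,1]+289)<28); M[255:]=0; q=X[M]
A=np.c_[q[:,:2]-[555.4,-289],np.ones(len(q))]; print(len(q),np.linalg.lstsq(A,q[:,2],rcond=None)[0])
im=cv2.resize(p[130:330,220:420,::-1],None,fx=3,fy=3,interpolation=cv2.INTER_CUBIC)
t=np.linspace(0,2*np.pi,200)
for r,z,col in [(37,30,(0,0,255)),(32,44,(0,200,0))]:
    u,v=wproj("wrist7.npz",np.stack([555.4+r*np.cos(t),-289+r*np.sin(t),z+0*t],-1))
    cv2.polylines(im,[np.stack([(u-220+.5)*3,(v-130+.5)*3],-1).astype(np.int32)],True,col,1)
cv2.imwrite("pics/w7a.png",im)
E
```

```text
[ 553.41561951 -289.06042039  131.6173735 ] [-0.18980122  0.99698372 -0.02519192]
3153 [ 5.28268216e-04 -8.22521142e-04  4.38548711e+01]
```

View pics/w7a.png

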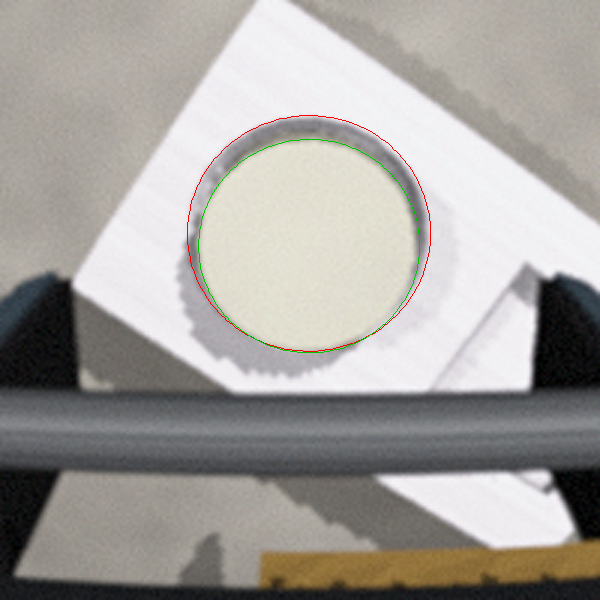

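Blank seated: its top is at z 43.9 and it is flat. Next I'll view the box from above.

Request:
send_rows --commands '[[[-1,0.3,0.3,0,0,0],[-1,0.9,0.97,0,0,0],[-1,0.9,0.97,0,0,0],[-1,0.9,0.97,0,0,0]]]'

```text
time_s: 12.68
ee_pos: [555.0, -154.4, 233.5]
ee_rot: [-24.7, 89.9, 22.4]
force: [1.0, -0.3, -0.7]
gripper_width: 91.4
```

Request:
send_rows --commands '[[[-0.7,0.9,0.97,0,0,0],[-0.7,0.9,0.97,0,0,0],[-0.7,0.9,0.97,0,0,0]]]'

```text
time_s: 13.05
ee_pos: [555.5, -23.5, 303.0]
ee_rot: [44.6, 90.0, 91.6]
force: [1.4, -1.5, -0.8]
gripper_width: 91.2
```

Request:
send_rows --commands '[[[0,0.84,0.92,0.1406,0,0],[0,0.84,0.92,0.1406,0,0],[0,0.84,0.92,0.1406,0,0],[0,0.84,0.92,0.1406,0,0],[0,0.84,0.92,0.1406,0,0],[0,0.84,0.92,0.1406,0,0]]]'

```text
time_s: 13.8
ee_pos: [556.7, 98.8, 301.1]
ee_rot: [-159.9, 89.8, -163.5]
force: [-0.2, 0.1, 0.5]
gripper_width: 91.1
```

```bash
python3 - <<'E'
from h import *
from workcell import env
p,R_,s=cur(env); print(s["ee_pos"],s["qpos"].round(1),R_.round(3).tolist(),s["force"])
grab(env,"wrist","8")
E
```

```text
[556.68488449  98.83790168 301.12300412] [ 8.9 15.2 81.6 -0.  83.3 12.5] [[-0.003, 0.063, 0.998], [-0.001, 0.998, -0.063], [-1.0, -0.001, -0.003]] [-0.21176639  0.05142679  0.53308989]
```

View pics/wrist8.png

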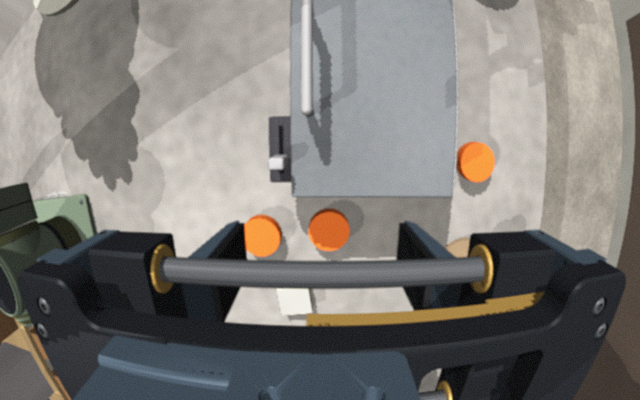

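Request:
send_rows --commands '[[[0,0.7,0,0,0,0],[0,0.7,0,0,0,0],[0,0.7,0,0,0,0],[0,0.7,0,0,0,0]]]'

```text
time_s: 14.35
ee_pos: [561.1, 168.4, 302.8]
ee_rot: [-110.4, 90.0, -114.1]
force: [-0.2, -0.4, 0.2]
gripper_width: 91.0
```

```bash
python3 - <<'E'
from h import *
from workcell import env
p,R_,s=cur(env); print(s["ee_pos"])
grab(env,"wrist","9")
a=load("wrist8.npz")[0][0:200,250:400,::-1]; b=load("wrist9.npz")[0][30:230,250:400,::-1]
im=np.hstack([cv2.resize(x,None,fx=2.6,fy=2.6,interpolation=cv2.INTER_CUBIC) for x in (a,b)]); cv2.imwrite("pics/w89.png",im); print(im.shape)
E
```

```text
[561.10164037 168.44300139 302.80750376]
(520, 780, 3)
```

View pics/w89.png

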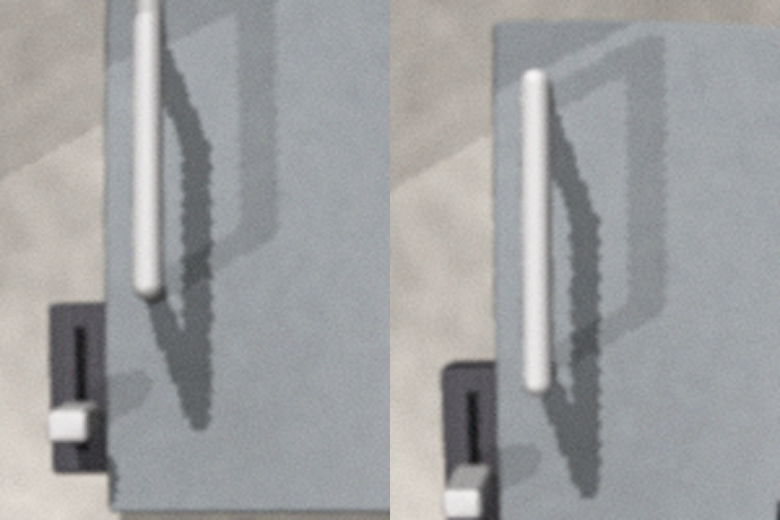

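View pics/wrist9.png

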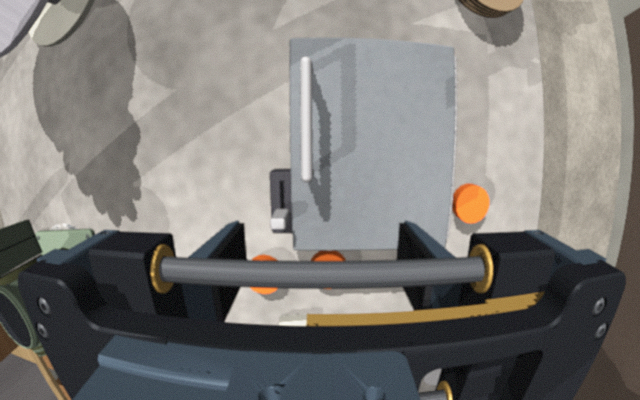

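```bash
python3 - <<'E'
from h import *
f8,f9="wrist8.npz","wrist9.npz"
A=lambda u,v:wray(f8,250+u/2.6-.3,v/2.6-.3); B=lambda u,v:wray(f9,250+u/2.6-.3,30+v/2.6-.3)
def pl(r,z): o,d=r; return (o+d*(z-o[2])/d[2]).round(1)
print("bar-y",tri2([A(149,293),B(147,388)]).round(1),pl(A(149,293),154),pl(B(147,388),154))
print("bar+y",pl(B(144,73),156),"mid9",pl(B(145.5,230),156))
print("knob",tri2([A(68,424),B(73,501)]).round(1),pl(A(68,424),135),pl(B(73,501),135))
print("lidcorners",pl(A(109,511),108),pl(B(104,22),108))
for f in (f8,f9):
    X=wcloud(f); M=(X[...,2]>146)&(X[...,2]<168)&(np.abs(X[...,0]-558)<30)&(X[...,1]>150)&(X[...,1]<340); M[215:]=0
    P=X[M]; print("bar cloud",len(P),P.mean(0).round(1),np.percentile(P[:,2],[50,90,98]).round(1),cv2.minAreaRect(P[:,:2].astype(np.float32)))
    M=(X[...,2]>120)&(X[...,2]<145)&(np.abs(X[...,0]-510)<30)&(np.abs(X[...,1]-135)<40);M[232:]=0; P=X[M]; print("knob cloud",len(P),P.mean(0).round(1),np.percentile(P[:,2],[50,90]).round(1),P[P[:,2]>130][:,:2].min(0),P[P[:,2]>130][:,:2].max(0))
    M=(X[...,2]>104)&(X[...,2]<112)&(np.abs(X[...,0]-640)<170)&(np.abs(X[...,1]-215)<180);M[215:]=0; P=X[M]; print("lid",cv2.minAreaRect(P[:,:2].astype(np.float32)),np.median(P[:,2]))
E
```

```text
bar-y [546.7 186.8 150.2] [547.2 186.5 154. ] [546.5 187.4 154. ]
bar+y [553.8 313.5 156. ] mid9 [550.4 250.4 156. ]
knob [507.8 134.7 129.6] [508.5 135.2 135. ] [508.8 136.3 135. ]
lidcorners [519.8  90.8 108. ] [535.5 351.5 108. ]
bar cloud 1332 [550.4 244.8 157.9] [158.2 159.7 160.4] ((550.084716796875, 246.9691925048828), (126.46754455566406, 12.616656303405762), 87.08402252197266)
knob cloud 229 [508.7 134.5 132.7] [134.1 135.2] [499.00485266 126.42074188] [516.29148814 140.86818663]
lid ((620.6290893554688, 213.1260223388672), (258.73828125, 226.236572265625), 86.39903259277344) 108.32376697328174
bar cloud 1442 [550.7 250.2 157.9] [158.2 159.7 160.3] ((550.5787963867188, 249.8028564453125), (131.31060791015625, 12.339404106140137), 86.24725341796875)
knob cloud 215 [508.8 135.5 132.5] [134.  135.5] [498.73835822 127.45331232] [516.13014983 141.36062213]
lid ((621.1507568359375, 239.35968017578125), (217.49346923828125, 228.60537719726562), 86.12144470214844) 108.31678378357152
```

Request:
send_rows --commands '[[[0.3,0.81,-0.158,0,0,0],[0.6,0.81,-0.158,0,0,0],[0.9,0.81,-0.158,0,0,0],[0.9,0.81,-0.158,0,0,0]]]'

```text
time_s: 14.9
ee_pos: [549.2, 250.2, 210.8]
ee_rot: [-150.1, 89.7, -153.8]
force: [0.0, 0.9, 0.2]
gripper_width: 91.2
```

```bash
python3 - <<'E'
from h import *
from workcell import env
p,R_,s=cur(env); print(s["ee_pos"],R_.round(3).tolist(),s["force"])
print(plan(env,(550.4,250.2,134),Rdown(-3.5)))
grab(env,"wrist","10")
E
```

```text
[549.22462328 250.18117184 210.75038927] [[-0.005, 0.064, 0.998], [-0.002, 0.998, -0.064], [-1.0, -0.003, -0.005]] [0.04520733 0.92929406 0.23047981]
[0.7674, 0.0031, 0.0154, -0.0005, -0.0008, 0.0004]
```

View pics/wrist10.png

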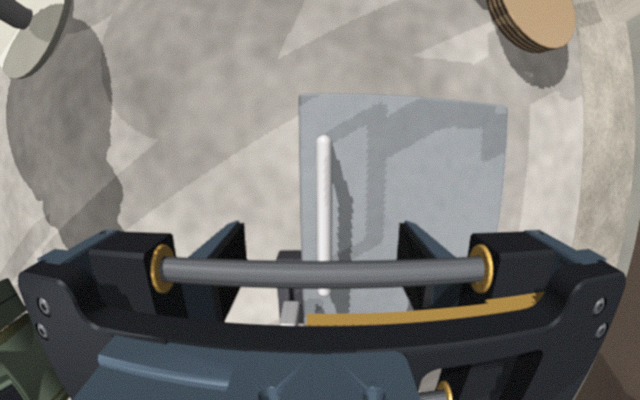

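Request:
send_rows --commands '[[[0.5,0,0.01,0,0,0],[0.7,0,0.01,0,0,0],[0.76,0,0.01,0,0,0],[0.76,0,0.01,0,0,0]]]'

```text
time_s: 15.45
ee_pos: [552.7, 251.3, 138.5]
ee_rot: [27.5, 89.8, 23.8]
force: [-0.6, 0.6, 0.7]
gripper_width: 91.4
```

Request:
send_rows --commands '[[[0,0,0,0,0,0],[0,0,0,0,0,0],[0,0,0,0,0,0],[0,0,0,0,0,0],[0,0,0,0,0,0],[0,0,0,0,0,0],[0,0,0,0,0,0],[0,0,0,0,0,0],[0,0,0,0,0,0],[0,0,0,0,0,0]]]' --jaw 1 --force 20

```text
time_s: 16.7
ee_pos: [550.7, 251.4, 136.9]
ee_rot: [-174.6, 89.9, -178.3]
force: [-4.3, 0.9, 1.9]
gripper_width: 11.5
```

```bash
python3 - <<'E'
from h import *
from workcell import env
p,R_,s=cur(env); print(s["ee_pos"],s["force"],s["torque"],s["gripper_width"])
E
```

```text
[550.72408496 251.39133404 136.88443787] [-4.28169898  0.89363379  1.90156115] [0.03404352 0.66377532 0.12022647] 11.50263044927838
```

Request:
send_rows --commands '[[[-0.02,0,0,0,0,0],[-0.03,0,0,0,0,0],[-0.04,0,0,0,0,0],[-0.04,0,0,0,0,0]]]'

```text
time_s: 17.2
ee_pos: [551.9, 251.3, 140.8]
ee_rot: [1.2, 90.0, -2.5]
force: [1.4, 1.3, -4.9]
gripper_width: 11.5
```

Request:
send_rows --commands '[[[-0.01,0,0,0,0,0],[-0.02,0,0,0,0,0],[-0.02,0,0,0,0,0]]]'

```text
time_s: 17.58
ee_pos: [552.7, 251.3, 143.3]
ee_rot: [7.8, 89.9, 4.1]
force: [4.9, 0.7, -6.4]
gripper_width: 11.3
```

Request:
send_rows --commands '[[[-0.01,0,0,0,0,0],[-0.02,0,0,0,0,0],[-0.02,0,0,0,0,0]]]'

```text
time_s: 17.95
ee_pos: [553.3, 251.3, 145.3]
ee_rot: [6.9, 89.8, 3.3]
force: [6.3, 0.4, -7.5]
gripper_width: 11.6
```

```bash
python3 - <<'E'
from h import *
from workcell import env
p,R_,s=cur(env); print(s["ee_pos"],s["force"],s["torque"],s["gripper_width"])
grab(env,"side","11"); p=load("side11.npz")[0]; cv2.imwrite("pics/s11.png",cv2.resize(p[100:220,200:360,::-1],None,fx=4,fy=4,interpolation=cv2.INTER_CUBIC))
E
```

```text
[553.31734347 251.27196244 145.27843519] [ 6.28406343  0.38287829 -7.46185145] [-0.08629377 -0.86535641  0.11719201] 11.595724072656854
```

View pics/s11.png

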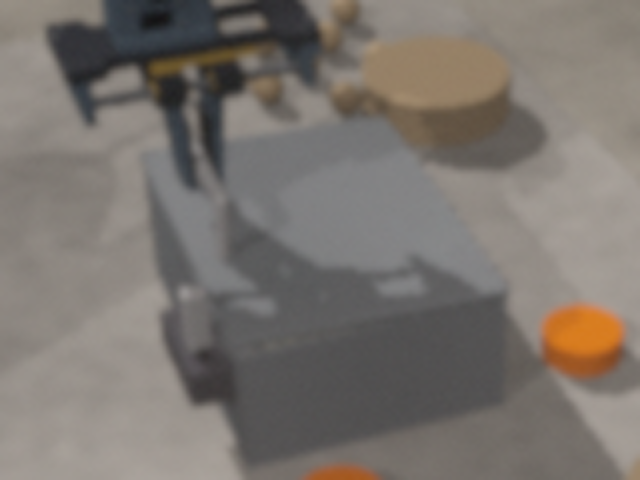

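```bash
python3 - <<'E'
from h import *
h=np.array([725.,250]) 
for n in ("side0","side11"):
    X=cloud(n+".npz"); 
    e=np.array([.998,-.061]); n2=np.array([.061,.998])
    rel=X[...,:2]-np.array([550.4,250.2]); a=rel@e; b=rel@n2
    for lo,hi in [(-15,20),(20,60),(60,100),(100,140),(140,175)]:
        M=(a>lo)&(a<hi)&(b>-150)&(b<-70)&(X[...,2]>95)&(X[...,2]<125); print(n,lo,hi,M.sum(),np.median(X[M][:,2]).round(2))
E
```

```text
side0 -15 20 210 107.55
side0 20 60 229 107.67
side0 60 100 223 107.86
side0 100 140 222 107.8
side0 140 175 182 107.77
side11 -15 20 209 116.12
side11 20 60 231 114.11
side11 60 100 226 112.01
side11 100 140 215 110.48
side11 140 175 181 108.8
```

The lid's slope is now 0.047 rad, beyond the 0.02 rad caught stop, and the pull stays low, so the lid is free. The knob can stay as it is. I'll lift along the arc.

Request:
send_rows --commands '[[[-0.073,0,0.05,0,0,0],[-0.164,0,0.09,0,0,0],[-0.252,0,0.135,0,0,0],[-0.338,0,0.182,0,0,0],[-0.422,0,0.234,0,0,0],[-0.502,0,0.29,0,0,0],[-0.554,0,0.33,0,0,0],[-0.605,0,0.37,0,0,0],[-0.605,0,0.37,0,0,0],[-0.605,0,0.37,0,0,0]]]'

```text
time_s: 19.25
ee_pos: [586.9, 249.2, 206.8]
ee_rot: [171.0, 89.8, 167.3]
force: [-6.9, 2.1, 2.0]
gripper_width: 11.4
```

```bash
cat > lid.py <<'E'
from h import *
def lidang(n):
    X=cloud(n); e=np.array([.998,-.061]); n2=np.array([.061,.998])
    rel=X[...,:2]-np.array([550.4,250.2]); a=rel@e-180; b=rel@n2
    # points on the lid surface -y part
    M=(b>-150)&(b<-70)&(X[...,2]>112)&(X[...,2]<320)&(a<-15)&(a>-230)
    P=np.c_[a[M],X[M][:,2]-100]; 
    ang=np.degrees(np.arctan2(P[:,1],-P[:,0])); return M.sum(), np.percentile(ang,[10,30,50,70,90]).round(1), np.polyfit(P[:,0],P[:,1],1)
E
python3 - <<'E'
from lid import *
from workcell import env
p,R_,s=cur(env); print(s["ee_pos"],s["force"],s["torque"],s["gripper_width"])
grab(env,"side","12"); print(lidang("side12.npz"))
E
```

```text
[586.89766266 249.21985108 206.7743484 ] [-6.87631916  2.09894059  2.00457678] [0.2160163  1.38830835 0.07574722] 11.393602230197803
(np.int64(896), array([10.8, 26.1, 26.8, 28.4, 33.3]), array([-0.21457275, 25.88784585]))
```

View pics/side12.png

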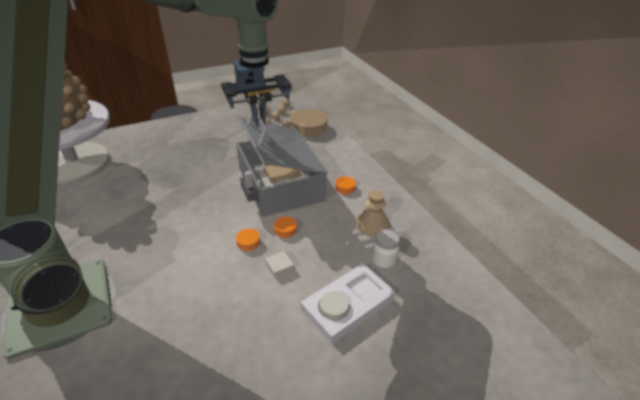

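Request:
send_rows --commands '[[[-0.073,0,0.05,0,0,0],[-0.143,0,0.11,0,0,0],[-0.208,0,0.178,0,0,0],[-0.27,0,0.254,0,0,0],[-0.328,0,0.334,0,0,0],[-0.382,0,0.416,0,0,0],[-0.415,0,0.472,0,0,0],[-0.431,0,0.5,0,0,0],[-0.431,0,0.5,0,0,0],[-0.431,0,0.5,0,0,0],[-0.431,0,0.5,0,0,0]]]'

```text
time_s: 20.68
ee_pos: [638.2, 246.2, 251.6]
ee_rot: [52.8, 89.9, 49.1]
force: [-6.8, 2.0, 5.7]
gripper_width: 11.1
```

```bash
python3 - <<'E'
from lid import *
from workcell import env
p,R_,s=cur(env); print(s["ee_pos"],s["force"],s["torque"],s["gripper_width"],s["qvel"].round(2))
grab(env,"side","13"); print(lidang("side13.npz")); grab(env,"scene","13")
q=load("scene13.npz")[0]; q2=load("side13.npz")[0]
cv2.imwrite("pics/c13.png",np.hstack([cv2.resize(q[80:340,170:470,::-1],(400,347)),cv2.resize(q2[60:360,200:430,::-1],(400,522))[:347]]))
X=cloud("side13.npz"); M=(np.hypot(X[...,0]-555.4,X[...,1]+289)<26); print("blank top",np.median(X[M][:,2]),np.std(X[M][:,2]))
E
```

```text
[638.24037537 246.16368591 251.55674328] [-6.79718704  1.9501153   5.67526307] [0.22108339 1.47099017 0.05674634] 11.125890442851967 [ 0.02 -0.03 -0.01  0.02  0.01 -0.09]
(np.int64(519), array([ 9.1, 45.7, 46.7, 47.8, 51.2]), array([-0.07911689, 78.45866879]))
blank top 43.54613600782584 1.4065176374665145
```

View pics/c13.png

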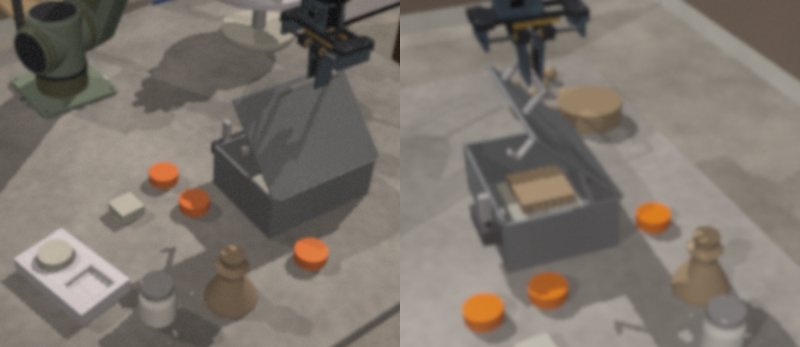

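Request:
send_rows --commands '[[[-0.015,0,-0.01,0,0,0],[-0.015,0,-0.01,0,0,0],[-0.015,0,-0.01,0,0,0],[-0.015,0,-0.01,0,0,0],[-0.015,0,-0.01,0,0,0],[-0.015,0,-0.01,0,0,0]]]'

```text
time_s: 21.52
ee_pos: [637.4, 246.2, 251.1]
ee_rot: [66.7, 89.9, 63.1]
force: [-5.3, 1.7, 2.2]
gripper_width: 11.5
```

```bash
python3 - <<'E'
from lid import *
from workcell import env
p,R_,s=cur(env); print(s["ee_pos"],s["force"],s["gripper_width"],np.abs(s["qvel"]).max())
grab(env,"side","14"); print(lidang("side14.npz"))
p,R_,s=cur(env); print(s["ee_pos"]); print(env.job_done())
E
```

```text
[637.35719926 246.23071971 251.10480396] [-5.2518875   1.73870467  2.16954441] 11.53220999082232 0.14573743589703653
(np.int64(516), array([ 9. , 45.3, 46.4, 47.4, 51. ]), array([-0.08732895, 76.9836633 ]))
[637.38161074 246.18763658 251.11882242]
the job is handed in; nothing more can be done
None
```

The round blank is seated in the die's round cavity and let go. The damp box's lid is held up by its bar at about 44–46°, and the job is handed in at about 21.6 s.

- **Blank:** I gripped it twice, 60° apart, to centre it in the fingers, then released it just above the cavity floor. From the wrist camera just after release, its top was about 44 mm above the table with a tilt below 0.001 rad, which fits a seated blank. Overlaid on the picture, it looked centred.
- **Lid:** The gentle tug needed only about 7 N, and the lid rose past the roughly 0.02 rad where a caught lid would stop. It reached about 0.047 rad by depth, so it was not caught. I left the release knob untouched.
- **Last checks:** The arm was still, with the fingers closed on the bar at 11.5 mm and about 6 N on the wrist.
- **Where readings disagreed:**
  - The lid angle reads about 46° from the median depth; that includes the lid's thickness, so the true angle is nearer 44°.
  - A straight-line fit to the same depth points came out useless, because it picked up other surfaces.
  - Two-view heights came out about 3–7 mm low because the camera moved so little between views. I used the depth readings instead, and they agreed with your figures.
- **Other things:** The square blank, jar and candlestick looked unmoved in the last pictures, but I did not measure them.

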